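# Stand the blue sample plate in the marked rack slot

## Robot

A 6-joint arm with a two-finger parallel gripper is mounted at the origin on the work surface. World frame = base frame: x ahead of the robot, y to its left, z up, the work surface at z = 0. Lengths are in m, angles in rad, forces in N, time in s.
With the tool pointing down it reaches from about 0.225 to 0.875 m from the base axis. Payload 3.4 kg.
Tool frame: the origin (TCP) lies between the finger pads; the fingertips stand 11 mm ahead of it and the grasp point (between the pads) lies 8 mm behind it; z points along the fingers, y is the direction in which the jaws open and shut (so a half turn about z gives the same grasp; the last joint's range is limited). The gripper opens to 85 mm and grips with 20 to 120 N. Pads are 22 mm wide; open, the fingers measure 114 mm over their backs; the gripper's body (76 mm by 85 mm) begins 54 mm behind the grasp point. The pads swing forward as they close: fully open they stand 13 mm farther back than shut.
Start: joints at [1.217, 0.276, 1.505, -0, 1.361, -0.121], TCP at [0.133, 0.56, 0.242] pointing down, gripper open.
Joint ranges: [-2.89, 2.89], [-0.75, 2.08], [0.22, 2.7], [-1.18, 4.32], [0.11, 2.71], [-2.7, 2.7]. Speed limits (rad/s): [2.57, 2.57, 3.14, 3.14, 3.14, 3.14].

## Interface

Orientations are given as a unit quaternion [w, x, y, z].
In Python, from rig import manip gives the robot as it stands. The module is installed in compiled form; this text tells all that it offers.
- The arm moves only by the tool move_arm, never from a script. Its argument "series" is a list that holds one entry, the list of rows, each a list of 7 numbers: the shift along the world's x, y, z in m, then the turn, a rotation vector about the world's x, y, z in rad, then the finger opening in m, from 0 to 0.0854. A call has 1 to 20 rows; each row shifts and turns the commanded pose from where the row before left it; what a row does not reach is not made up. A row lasts 1/12 s, in which the tool goes at most 41.7 mm and 7.16 degrees, less where a joint would pass 70% of its speed; a pose out of reach is approached as far as the arm can. A call with a gripper value outside its range is refused whole. The fingers move at their own pace and stop on an object; "newtons" is the grip in N (left out, the last holds). Time passes only in rows, so rows that do not move let the fingers close. It gives the time, the measured TCP pose, the force and the opening at its end, in the units of the state.
- manip.get_state(): the state, without advancing time (a new reading comes with each control period).
- manip.get_image(name): name is "side" or "top"; returns a dict with "color" (400x640x3 uint8, red, green, blue), "fx", "fy", "cx", "cy" (pixels), "R" (3x3) and "t" (3): a world point X has camera coordinates R X + t. Camera axes: x right, y down, z forward; pixel columns grow to the right and rows downward; lengths in m; the calibration is good to about 2 mm. A picture is of the moment at which its call begins. There is no depth.
- manip.sign_off(): hands the job in, once; it reports no verdict.
The state is a dict: "clock": time; "qpos": joint angles; "qd": joint speeds; "effort": joint torques, N m; "position": TCP position; "ee_rot": TCP orientation; "contact_force": force on the tool from outside, world axes, zero at the start; "moment": the same for the moment, N m; "width": finger opening in m.
Only numpy, scipy, OpenCV 4.12 (cv2) and the standard library are available. Lean on these libraries where they do the work, as an engineer would, in place of code of your own. Each camera call takes 0.05 s, during which the arm holds its last target.

## Task

Take the blue sample plate off the wooden easel and stand it upright in the slot of the metal rack that has the yellow end blocks, short edge down, midway between the blocks. Lower it right down to the floor of the slot before letting go, and leave the orange and grey plates where they are on the easel.

Things in the scene. Friction and masses are not known exactly. Their poses are not given: they have to be found in the camera images.
- blue_plate: Flat plain blue plastic plate, 10 mm thick (x), 80 wide (y), 110 high (z), 90-180 g; origin: centre of its lower 80 x 10 edge face, z up the plate. On a wooden easel, faces roughly to and from the robot, top leaning 25 degrees towards the robot. Easel back panel covers 50 mm of its rear face, the front lip 10 mm. Gripped within 40 mm of its top, fingers clear the rack when it is seated.
- orange_plate: Plain orange plastic plate, same size, axes and lean as the blue one, on the same easel. The three plates stand side by side in any order, about 100 mm from centre to centre (gaps about 20 mm). Stays there.
- grey_plate: Plain grey plastic plate, same size, axes and lean as the blue one, on the same easel. Stays there.
- slot (a point): Floor centre of the yellow-ended slot, 10 mm above the table; y along the slot, x across, z up. 15 mm wide, walls 35 high, then lips flaring to 35 wide at 48 high; yellow blocks (34 x 18 x 30 high) at both ends, 106 apart. In the fixed rack of 3 parallel slots, 75 apart; one other is empty with black blocks, one holds a 110 high plywood plate; order varies.
Not all that is in view belongs to the job. Several things have the shape of the blue_plate; the one meant has the colours described above.

How it is judged:
On the way:
1. the blue plate is down in the yellow-marked slot, its lower edge within 15 mm of the slot's floor, while still held (x of blue_plate in the frame of slot between -0.012 and 0.012 m and y of blue_plate in the frame of slot between -0.02 and 0.02 m and z of blue_plate in the frame of slot between -0.006 and 0.015 m and angle between blue_plate's own z axis and vertical below 0.22 rad and angle between the x axis of blue_plate and the x axis of slot, either way round below 0.25 rad and contact force between the fingers and blue_plate above 0.5 N), for 0.1 s.
At the end, for the whole second after the job is handed in: the blue plate stands on its short edge on the floor of the yellow-marked slot (lower edge within 8 mm of the floor, 12 mm across and 20 mm along the slot from its middle), upright within 12 degrees and in line with the slot within 14 degrees, at rest (x of blue_plate in the frame of slot between -0.012 and 0.012 m and y of blue_plate in the frame of slot between -0.02 and 0.02 m and z of blue_plate in the frame of slot between -0.006 and 0.008 m and angle between blue_plate's own z axis and vertical below 0.22 rad and angle between the x axis of blue_plate and the x axis of slot, either way round below 0.25 rad and linear speed of blue_plate below 0.02 m/s); the robot touches nothing.
It fails at once if the orange plate is moved more than 30 mm (distance of orange_plate from where it was at the start of the episode above 0.03 m).
It fails at once if the grey plate is moved more than 30 mm (distance of grey_plate from where it was at the start of the episode above 0.03 m).
It also fails if it takes over 40 s, if anything falls off the work surface, if the arm or the gripper's body presses on something with over 40 N, if the wrist force passes 120 N, or if a joint passes its speed limit or range.

## Working session

There is one attempt and no reset: what is moved stays moved. The work goes in short steps, Python scripts to look and compute and a tool call to move; the robot and the scene stay as the last step left them, time stands still between calls to the robot, and variables do not carry over. Pictures are saved under pics/ and viewed, and the job is handed in when it is done.

Besides the shell and the picture viewer there is one more tool, called after ">>>" by a JSON object that holds its "method" and its "body", one argument or row to a line. move_arm: Moves the arm, as the interface text tells. Its arguments: {"type":"object","properties":{"series":{"type":"array"},"newtons":{"type":"number"}},"required":["series"]}

```bash
mkdir -p pics; python3 - <<'E'
from rig import manip
import cv2,numpy as np,pickle
d={}
for n in("side","top"):
    i=manip.get_image(n); d[n]=i
    cv2.imwrite(f"pics/{n}0.png",i["color"][:,:,::-1]); print(n,i["fx"],i["cx"],i["cy"],np.round(i["R"],3).tolist(),np.round(i["t"],3), "cam", np.round(-np.array(i["R"]).T@i["t"],3))
pickle.dump(d,open("d0.pkl","wb"))
print(manip.get_state())
E
```

```text
side 372.4339296988577 316.3638781489055 202.79359906974184 [[-0.977, -0.211, -0.008], [-0.133, 0.646, -0.752], [0.164, -0.733, -0.66]] [0.545 0.082 0.867] cam [0.401 0.698 0.638]
top 463.13202604792696 325.97108265293497 198.21888122207199 [[-0.014, -1.0, -0.005], [-0.989, 0.015, -0.146], [0.146, 0.003, -0.989]] [0.062 0.54  0.958] cam [0.395 0.052 1.027]
{'clock': 0.1, 'qpos': array([ 1.21699300e+00,  2.76527443e-01,  1.50602690e+00, -1.22157173e-06,
        1.36068672e+00, -1.20985228e-01]), 'qd': array([-0.00028777,  0.00049453, -0.00128816,  0.00069057, -0.0005399 ,
       -0.00083586]), 'effort': array([ 1.47141865e-03, -4.17700624e+01, -2.46405011e+01, -1.74844577e-04,
        5.92255892e-03,  9.75707621e-06]), 'position': array([0.13250175, 0.55905414, 0.24152053]), 'ee_rot': array([-1.93247516e-04,  1.16146148e-01,  9.93231792e-01, -8.01226046e-04]), 'contact_force': array([-0.22280508, -0.5300689 , -0.03388259]), 'moment': array([-0.00311633, -0.01394332, -0.01431505]), 'width': 0.08539136587854834}
```

View pics/side0.png

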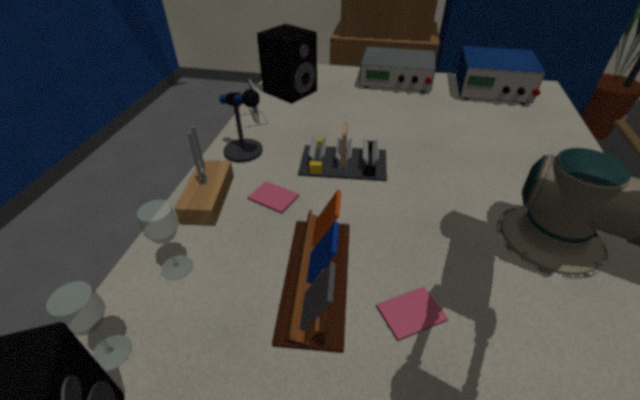

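View pics/top0.png

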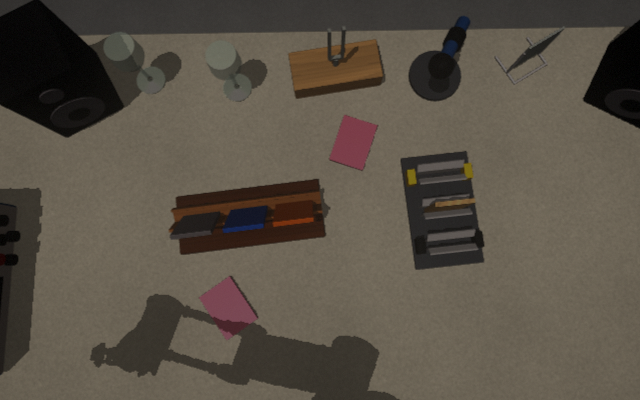

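The side view shows the easel with orange, blue and grey plates (blue in the middle, about (325,255)), and the rack at (343,160). In the top view, blue is at (247,218), the yellow blocks are at (412,177) and (468,171), plywood is in the middle slot, and the black-ended slot is nearest the robot.

```bash
python3 - <<'E'
import cv2,numpy as np,pickle
d=pickle.load(open("d0.pkl","rb"))
t=d["top"]["color"][:,:,::-1]; s=d["side"]["color"][:,:,::-1]
g=lambda c:np.clip(c.astype(float)*1.8,0,255).astype(np.uint8)
a=cv2.resize(g(t[140:280,160:340]),(720,560),interpolation=cv2.INTER_CUBIC)
b=cv2.resize(g(t[140:280,390:500]),(440,560),interpolation=cv2.INTER_CUBIC)
c=cv2.resize(g(s[180:350,270:360]),(317,600),interpolation=cv2.INTER_CUBIC)
e=cv2.resize(g(s[110:190,290:400]),(770,560),interpolation=cv2.INTER_CUBIC)
cv2.imwrite("pics/a.png",a);cv2.imwrite("pics/b.png",np.hstack([b,cv2.resize(c,(296,560))]));cv2.imwrite("pics/e.png",e)
for n in("top","side"):
    h=cv2.cvtColor(d[n]["color"],cv2.COLOR_RGB2HSV)
    for nm,lo,hi in(("blue",(105,150,40),(130,255,255)),("yellow",(22,150,60),(34,255,255)),("orange",(5,200,70),(14,255,255))):
        m=cv2.inRange(h,lo,hi)
        cs,_=cv2.findContours(m,cv2.RETR_EXTERNAL,cv2.CHAIN_APPROX_NONE)
        for k in cs:
            if cv2.contourArea(k)>20:
                print(n,nm,cv2.contourArea(k),cv2.boundingRect(k),cv2.approxPolyDP(k,2.0,True)[:,0].tolist())
E
```

```text
top blue 157.0 (223, 223, 41, 10) [[263, 224], [226, 227], [223, 230], [226, 232], [262, 227]]
top blue 79.0 (444, 41, 13, 14) [[453, 41], [449, 41], [444, 51], [451, 54], [456, 46]]
top blue 83.5 (457, 17, 12, 12) [[461, 17], [457, 24], [465, 28], [468, 19]]
top yellow 105.0 (407, 169, 10, 16) [[408, 169], [409, 184], [416, 183], [414, 169]]
top yellow 93.0 (464, 163, 9, 16) [[465, 163], [465, 174], [468, 178], [472, 177], [471, 165]]
top orange 169.0 (273, 217, 41, 10) [[313, 218], [274, 221], [273, 226], [307, 222]]
side blue 763.0 (308, 222, 30, 60) [[335, 222], [312, 252], [308, 281], [314, 278], [335, 253]]
side blue 29.5 (234, 94, 8, 6) [[234, 95], [237, 99], [241, 98], [239, 94]]
side blue 12097.5 (439, 0, 196, 110) [[439, 69], [445, 65], [444, 70], [447, 68], [447, 71], [451, 71], [453, 68], [455, 71], [454, 65], [457, 65], [454, 60], [458, 60], [461, 47], [467, 67], [544, 71], [545, 78], [561, 79], [566, 91], [569, 89], [577, 94], [573, 97], [569, 95], [572, 93], [568, 93], [573, 97], [572, 100], [575, 100], [578, 109], [587, 98], [579, 94], [582, 91], [584, 94], [580, 83],
[... 492 characters left out ...]
, [549, 3], [537, 0], [538, 5], [544, 1], [547, 5], [538, 8], [533, 1], [529, 3], [535, 6], [531, 8], [531, 13], [529, 8], [522, 8], [531, 0], [504, 0], [501, 3], [500, 0], [495, 0], [496, 6], [493, 5], [493, 0], [491, 3], [489, 0], [468, 0], [468, 5], [466, 0], [458, 0], [453, 4], [459, 3], [461, 8], [452, 8], [451, 16], [455, 13], [456, 19], [450, 19], [446, 36], [449, 37], [446, 41], [450, 44], [448, 46], [445, 43], [446, 47], [441, 56], [442, 67]]
side blue 23491.0 (0, 0, 177, 207) [[160, 0], [0, 0], [0, 206], [176, 67]]
side yellow 114.0 (309, 161, 13, 12) [[309, 161], [311, 172], [320, 171], [320, 162]]
side orange 67.0 (333, 192, 6, 27) [[338, 192], [334, 201], [333, 218], [337, 214]]
```

View pics/a.png

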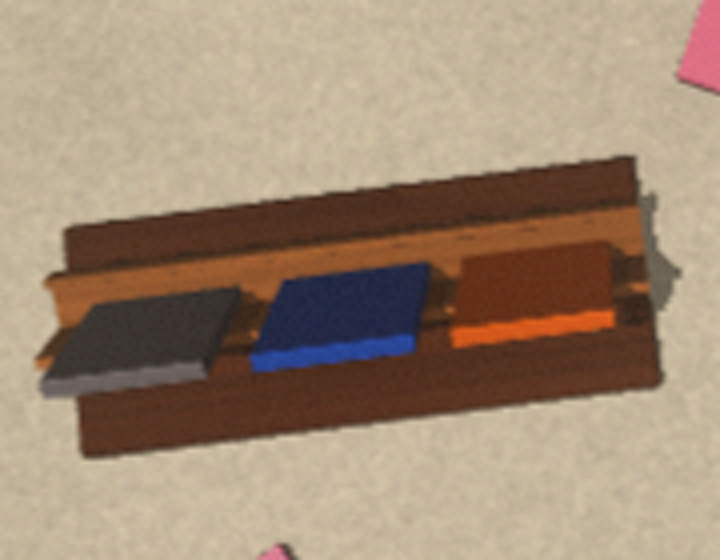

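View pics/b.png

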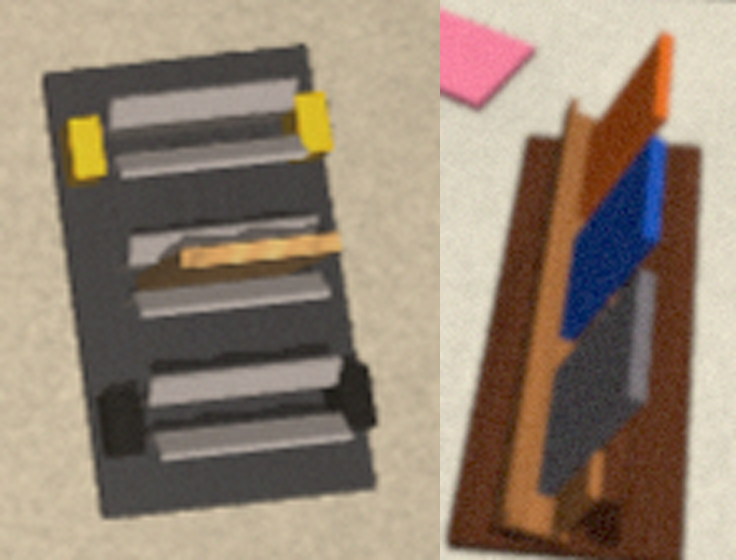

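View pics/e.png

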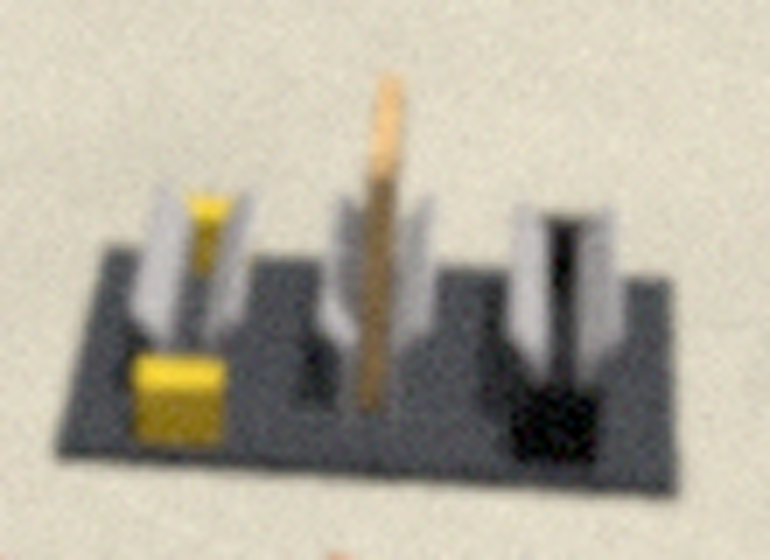

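```bash
python3 - <<'E'
import cv2,numpy as np,pickle
d=pickle.load(open("d0.pkl","rb"))
g=lambda c:np.clip(c.astype(float)*1.8,0,255).astype(np.uint8)
def crop(n,x,y,w,h,k,f):
    c=g(d[n]["color"][y:y+h,x:x+w,::-1]); c=cv2.resize(c,(w*k,h*k),interpolation=cv2.INTER_CUBIC)
    for i in range(0,w,10): cv2.putText(c,str(x+i),(i*k,10),0,.35,(255,255,255),1); cv2.line(c,(i*k+k//2,12),(i*k+k//2,18),(255,255,255))
    for i in range(0,h,10): cv2.putText(c,str(y+i),(0,i*k+k//2+4),0,.35,(255,255,255),1); cv2.line(c,(24,i*k+k//2),(30,i*k+k//2),(255,255,255))
    cv2.imwrite("pics/"+f,c)
crop("top",214,200,60,40,13,"c1.png"); crop("side",300,215,45,45,13,"c2.png"); crop("top",398,148,84,60,9,"c3.png")
E
```

```text
(no output)
```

View pics/c1.png

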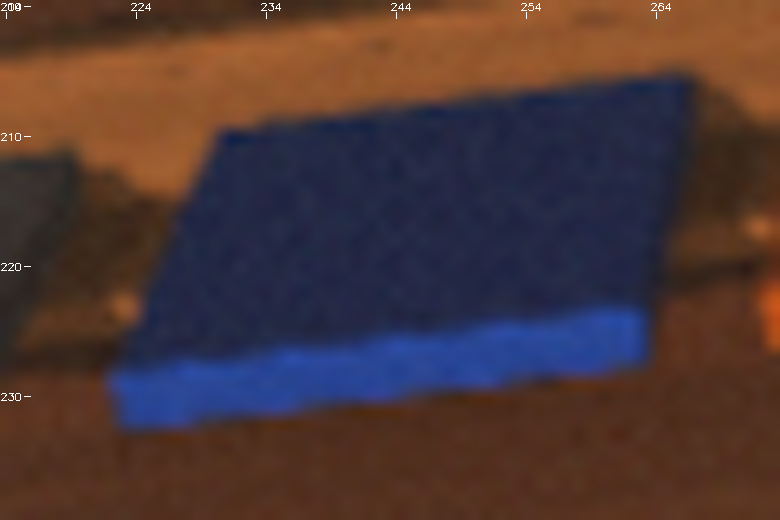

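View pics/c2.png

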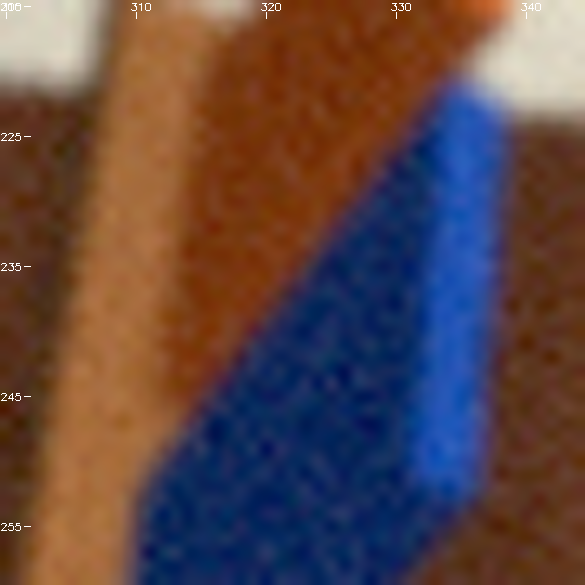

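View pics/c3.png

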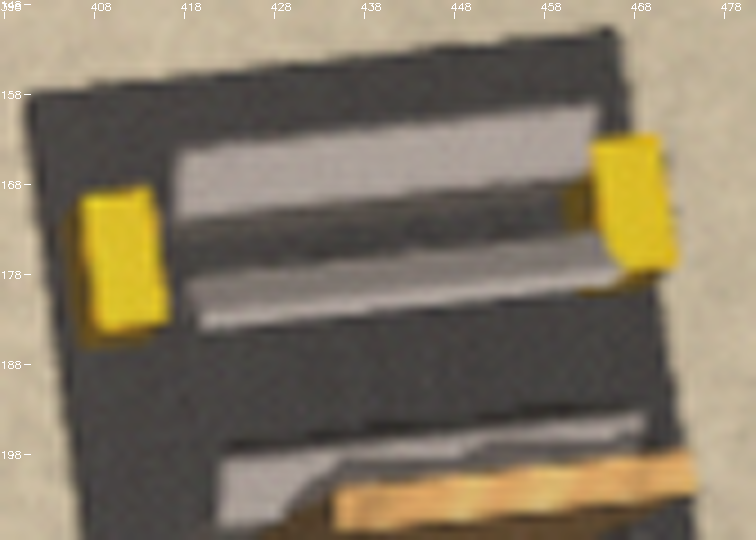

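```bash
cat > h.py <<'E'
import numpy as np,pickle
def ray(c,p):
    R=np.array(c["R"]);t=np.array(c["t"]);v=R.T@np.array([(p[0]-c["cx"])/c["fx"],(p[1]-c["cy"])/c["fy"],1]);return -R.T@t,v/np.linalg.norm(v)
def tri(c1,p1,c2,p2):
    o1,v1=ray(c1,p1);o2,v2=ray(c2,p2)
    s=np.linalg.lstsq(np.c_[v1,-v2],o2-o1,rcond=None)[0]
    a,b=o1+s[0]*v1,o2+s[1]*v2
    return (a+b)/2,np.linalg.norm(a-b)
def plane(c,p,z):
    o,v=ray(c,p);return o+v*(z-o[2])/v[2]
E
python3 - <<'E'
from h import *
d=pickle.load(open("d0.pkl","rb"));T,S=d["top"],d["side"]
P=[]
for a,b in(((221.96,228.1),(331.2,250.65)),((263.1,223.2),(334.5,220.5)),((222.7,232.6),(336.,253)),((263.5,227.3),(338.6,223))):
    p,e=tri(T,a,S,b);P.append(p);print(np.round(p,4),round(e,4))
P=np.array(P);c=P.mean(0);print("top centre",c.round(4))
for i in(0,2):
    v=P[i]-P[i+1];print("w",np.linalg.norm(v),"yaw deg",np.degrees(np.arctan2(-v[0],v[1])))
print("thick",P[0]-P[2],P[1]-P[3])
q=lambda x,y:(x/9-.5+398,y/9-.5+148)
bl=np.mean([plane(T,q(*k),.04) for k in((80,198),(150,187),(167,322),(95,332))],0)
br=np.mean([plane(T,q(*k),.04) for k in((592,142),(658,133),(677,268),(607,280))],0)
v=bl-br;print("blocks",bl.round(4),br.round(4),"mid",((bl+br)/2).round(4),"dist",np.linalg.norm(v),"yaw",np.degrees(np.arctan2(-v[0],v[1])))
L=[plane(T,q(*k),.058) for k in((180,150),(203,328),(598,102),(630,278))]
a=(L[0]+L[1])/2;b=(L[2]+L[3])/2;v=a-b
print("lips",a.round(4),b.round(4),((a+b)/2).round(4),"w",np.linalg.norm(L[0]-L[1]),np.linalg.norm(L[2]-L[3]),"len",np.linalg.norm(v),"yaw",np.degrees(np.arctan2(-v[0],v[1])))
# rack base edges in z=.01
b=[plane(T,q(*k),.01) for k in((30,92),(612,30))];v=b[0]-b[1];print("base yaw",np.degrees(np.arctan2(-v[0],v[1])))
# easel base far/near edge (crop a 4x)
for k in(((66,228),(634,156)),((84,457),(660,385))):
    b=[plane(T,(x/4-.5+160,y/4-.5+140),.012) for x,y in k];v=b[0]-b[1];print("easel yaw",np.degrees(np.arctan2(-v[0],v[1])),b)
E
```

```text
[0.4725 0.257  0.1314] 0.0022
[0.4808 0.1774 0.1298] 0.0018
[0.4639 0.2565 0.1265] 0.0018
[0.4729 0.1773 0.1245] 0.0011
top centre [0.4725 0.2171 0.128 ]
w 0.08002288369421753 yaw deg 5.978337144987532
w 0.07971041847838752 yaw deg 6.485636593639302
thick [0.00858339 0.00051474 0.00487831] [0.00791556 0.00011797 0.00529148]
blocks [ 0.5857 -0.1306  0.04  ] [ 0.5971 -0.2542  0.04  ] mid [ 0.5914 -0.1924  0.04  ] dist 0.12405939933815345 yaw 5.280202943442145
lips [ 0.587  -0.1437  0.058 ] [ 0.5973 -0.2442  0.058 ] [ 0.5922 -0.194   0.058 ] w 0.043117373893519925 0.042939153733821275 len 0.10102169027831623 yaw 5.865654937159595
base yaw 5.348460439696547
easel yaw 6.496365869160079 [array([0.55336323, 0.38780228, 0.012     ]), array([0.5893299 , 0.07194873, 0.012     ])]
easel yaw 6.30183091301052 [array([0.4268546 , 0.37374469, 0.012     ]), array([0.4615946 , 0.05916587, 0.012     ])]
```

Triangulation agrees to about 2 mm, and the 80 mm and 10 mm dimensions check out. The plate's top centre is (0.4725, 0.217, 0.128) with yaw 6.3°. The slot centre is about (0.592, -0.193) with yaw about 5.5°. Next I move above the plate.

>>> {"method": "move_arm", "body": {
  "series": [
    [[0.0205,-0.0248,0.0042,0,0,-0.0878,0.05],[0.0205,-0.0248,0.0042,0,0,-0.0878,0.05],[0.0205,-0.0248,0.0042,0,0,-0.0878,0.05],[0.0205,-0.0248,0.0042,0,0,-0.0878,0.05],[0.0205,-0.0248,0.0042,0,0,-0.0878,0.05],[0.0205,-0.0248,0.0042,0,0,-0.0878,0.05],[0.0205,-0.0248,0.0042,0,0,-0.0878,0.05],[0.0205,-0.0248,0.0042,0,0,-0.0878,0.05],[0.0205,-0.0248,0.0042,0,0,-0.0878,0.05],[0.0205,-0.0248,0.0042,0,0,-0.0878,0.05],[0.0205,-0.0248,0.0042,0,0,-0.0878,0.05],[0.0205,-0.0248,0.0042,0,0,-0.0878,0.05],[0.0205,-0.0248,0.0042,0,0,-0.0878,0.05],[0.0205,-0.0248,0.0042,0,0,-0.0878,0.05],[0,0,0,0.012,-0.1084,0,0.05],[0,0,0,0.012,-0.1084,0,0.05],[0,0,0,0.012,-0.1084,0,0.05],[0,0,0,0.012,-0.1084,0,0.05],[0,0,0,0,0,0,0.05],[0,0,0,0,0,0,0.05]]
  ],
  "newtons": 30
}}

```text
clock: 1.77
position: [0.4179, 0.212, 0.3005]
ee_rot: [0.143, 0.651, 0.728, 0.16]
contact_force: [0.7, -0.1, -0.1]
width: 0.0497
```

```bash
cat > st.py <<'E'
from rig import manip
import numpy as np
from scipy.spatial.transform import Rotation as Ro
s=manip.get_state();q=s["ee_rot"];R=Ro.from_quat([q[1],q[2],q[3],q[0]])
def show(P,yaw,tilt):
    # target: tool z = Rz(yaw)(sin tilt,0,-cos tilt), tool y along +-plate x
    y,t=np.radians([yaw,tilt]);B=Ro.from_euler('z',y).as_matrix()
    a=B@[np.sin(t),0,-np.cos(t)];n=B@[np.cos(t),0,np.sin(t)]
    if R.as_matrix()[:,1]@n<0:n=-n
    Rt=Ro.from_matrix(np.c_[np.cross(n,a),n,a])
    print("t",round(s["clock"],2),"pos",s["position"].round(4),"w",round(s["width"],4),"F",s["contact_force"].round(1),"q",s["qpos"].round(2))
    print("dpos",(np.array(P)-s["position"]).round(4),"drot",(Rt*R.inv()).as_rotvec().round(4),"a",a.round(4))
E
python3 -c "
from st import *
show([.4851,.2185,.1008],6.3,25)"
```

```text
t 1.77 pos [0.4179 0.212  0.3005] w 0.0497 F [ 0.7 -0.1 -0.1] q [ 0.42 -0.12  1.88 -0.15  0.97  0.37]
dpos [ 0.0672  0.0065 -0.1997] drot [ 0.0003 -0.0028 -0.0003] a [ 0.4201  0.0464 -0.9063]
```

>>> {"method": "move_arm", "body": {
  "series": [
    [[0.0063,0.0006,-0.0273,0,0,0,0.05],[0.0063,0.0006,-0.0273,0,0,0,0.05],[0.0063,0.0006,-0.0273,0,0,0,0.05],[0.0063,0.0006,-0.0273,0,-0.0028,0,0.05],[0.0084,0.0009,-0.0181,0,0,0,0.05],[0.0084,0.0009,-0.0181,0,0,0,0.05],[0.0084,0.0009,-0.0181,0,0,0,0.05],[0,0,0,0,0,0,0.05],[0,0,0,0,0,0,0.05]]
  ]
}}

```text
clock: 2.52
position: [0.4718, 0.2175, 0.1369]
ee_rot: [0.145, 0.652, 0.727, 0.161]
contact_force: [-0.6, -0.1, 0.1]
width: 0.05
```

```bash
cat > pic.py <<'E'
import sys,cv2,numpy as np
from rig import manip
def grab(n,x,y,w,h,k,f):
    im=manip.get_image(n);c=np.clip(im["color"][y:y+h,x:x+w,::-1].astype(float)*1.8,0,255).astype(np.uint8);c=cv2.resize(c,(w*k,h*k),interpolation=cv2.INTER_CUBIC)
    for i in range(0,w,10): cv2.putText(c,str(x+i),(i*k,10),0,.35,(0,0,255),1)
    for i in range(0,h,10): cv2.putText(c,str(y+i),(0,i*k+k//2+4),0,.35,(0,0,255),1)
    cv2.imwrite("pics/"+f,c)
E
python3 -c "
from st import *
show([.4851,.2185,.1008],6.3,25)
from pic import *
grab('side',250,150,130,100,6,'p1.png')
grab('top',180,140,130,100,6,'p2.png')"
```

```text
t 2.52 pos [0.4718 0.2175 0.1369] w 0.05 F [-0.6 -0.1  0.1] q [ 0.37  0.12  2.1  -0.23  0.5   0.45]
dpos [ 0.0133  0.001  -0.0361] drot [0.0005 0.0001 0.0021] a [ 0.4201  0.0464 -0.9063]
```

View pics/p1.png

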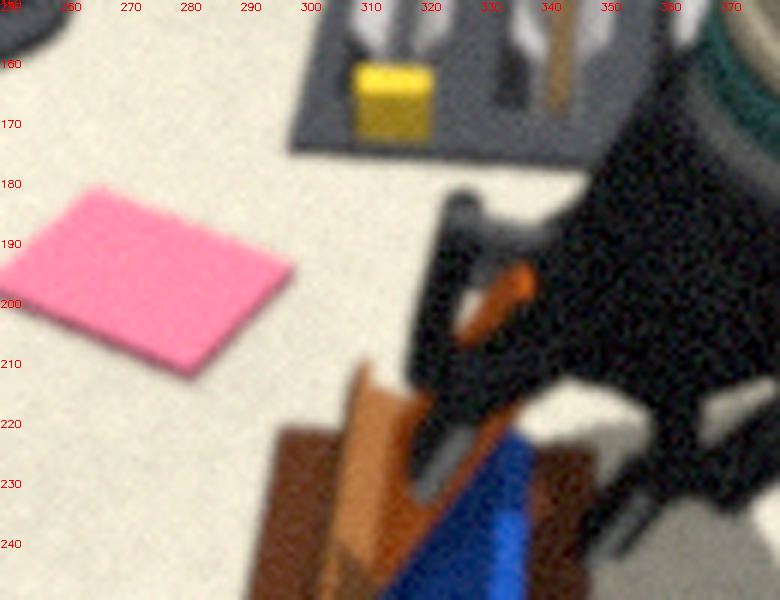

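View pics/p2.png

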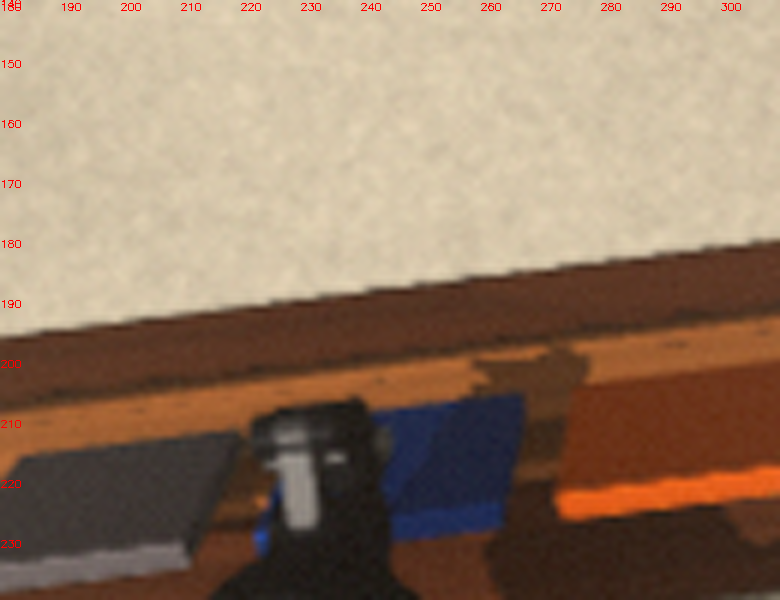

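Side view: the rear pad at (323,228) is behind the blue plate and the front pad at (352,237) is in front. The orange plate is clear. Next I advance along the plate and grip.

>>> {"method": "move_arm", "body": {
  "series": [
    [[0.0033,0.0003,-0.009,0,0,0,0.05],[0.0033,0.0003,-0.009,0,0,0,0.05],[0.0033,0.0002,-0.009,0,0,0,0.05],[0.0033,0.0002,-0.009,0,0,0,0.05],[0,0,0,0,0,0,0.05],[0,0,0,0,0,0,0.05]]
  ]
}}

```text
clock: 3.12
position: [0.4838, 0.2186, 0.1027]
ee_rot: [0.146, 0.651, 0.727, 0.163]
contact_force: [0.4, -0.6, 0.6]
width: 0.0502
```

```bash
python3 -c "
from st import *
show([.4851,.2185,.1008],6.3,25)
from pic import *
grab('side',250,150,130,100,6,'p3.png')"
```

```text
t 3.12 pos [0.4838 0.2186 0.1027] w 0.0502 F [ 0.4 -0.6  0.6] q [ 0.37  0.19  2.14 -0.28  0.4   0.49]
dpos [ 0.0013 -0.0001 -0.0019] drot [-0.001  0.004  0.001] a [ 0.4201  0.0464 -0.9063]
```

View pics/p3.png

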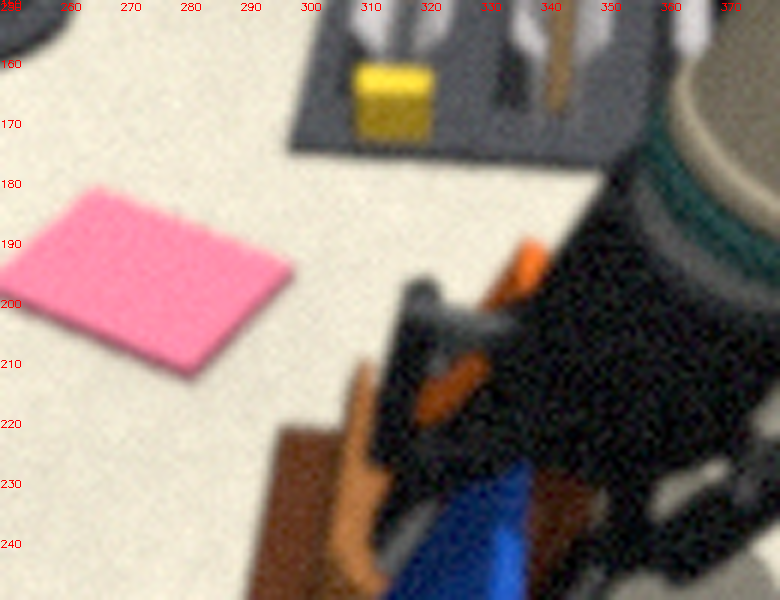

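The fingers straddle the plate with no contact force. Now I close.

>>> {"method": "move_arm", "body": {
  "series": [
    [[0,0,0,0,0,0,0.03],[0,0,0,0,0,0,0.02],[0,0,0,0,0,0,0.015],[0,0,0,0,0,0,0.0],[0,0,0,0,0,0,0.0],[0,0,0,0,0,0,0.0],[0,0,0,0,0,0,0.0],[0,0,0,0,0,0,0.0]]
  ],
  "newtons": 50
}}

```text
clock: 3.83
position: [0.485, 0.2192, 0.103]
ee_rot: [0.146, 0.651, 0.727, 0.164]
contact_force: [2.2, -0.6, 6.0]
width: 0.0097
```

```bash
python3 -c "
from st import *
show([.4851,.2185,.1008],6.3,25)"
```

```text
t 3.83 pos [0.485  0.2192 0.103 ] w 0.0097 F [ 2.2 -0.6  6. ] q [ 0.37  0.19  2.14 -0.28  0.4   0.49]
dpos [ 0.0001 -0.0007 -0.0022] drot [-0.0021  0.0068  0.0002] a [ 0.4201  0.0464 -0.9063]
```

>>> {"method": "move_arm", "body": {
  "series": [
    [[-0.0042,-0.0005,0.0091,0,0,0,0.0],[-0.0042,-0.0005,0.0091,0,0,0,0.0],[-0.0042,-0.0005,0.0091,0,0,0,0.0],[-0.0042,-0.0005,0.0091,0,0,0,0.0],[-0.0063,-0.0007,0.0136,0,0,0,0.0],[-0.0063,-0.0007,0.0136,0,0,0,0.0],[-0.0063,-0.0007,0.0136,0,0,0,0.0],[-0.0063,-0.0007,0.0136,0,0,0,0.0],[0,0,0.02,0,0,0,0.0],[0,0,0.02,0,0,0,0.0],[0,0,0.02,0,0,0,0.0],[0,0,0.02,0,0,0,0.0],[0,0,0,-0.012,0.1084,0,0.0],[0,0,0,-0.012,0.1084,0,0.0],[0,0,0,-0.012,0.1084,0,0.0],[0,0,0,-0.012,0.1084,0,0.0],[0,0,0,0,0,0,0.0],[0,0,0,0,0,0,0.0]]
  ]
}}

```text
clock: 5.33
position: [0.4409, 0.2133, 0.2703]
ee_rot: [-0.0, 0.668, 0.744, -0.001]
contact_force: [-0.1, -0.3, -2.4]
width: 0.0092
```

```bash
python3 -c "
from st import *
show([.592,-.193,.25],5.5,0)
from pic import *
grab('side',230,80,260,200,3,'p5.png')
grab('top',150,140,260,200,3,'p6.png')"
```

```text
t 5.33 pos [0.4409 0.2133 0.2703] w 0.0092 F [-0.1 -0.3 -2.4] q [ 0.31  0.13  1.62 -0.    1.39  0.2 ]
dpos [ 0.1511 -0.4063 -0.0203] drot [ 0.0013 -0.0013 -0.0118] a [ 0.  0. -1.]
```

View pics/p5.png

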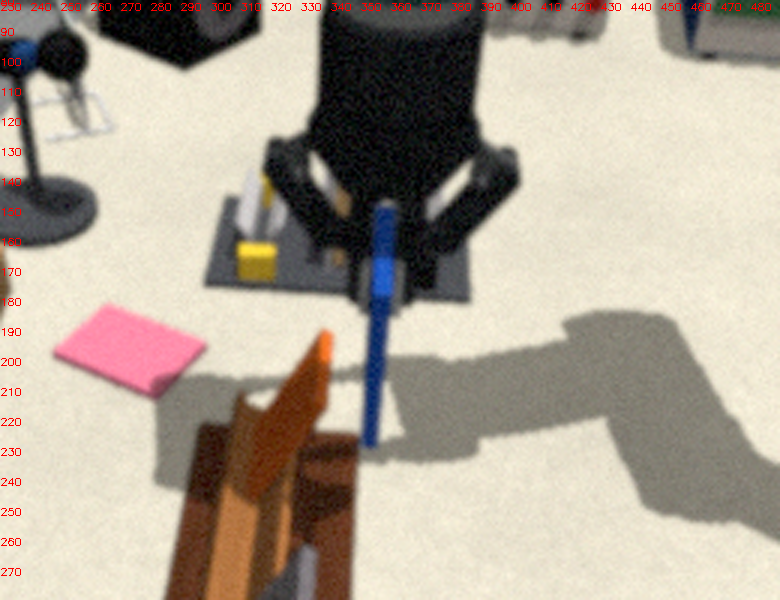

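View pics/p6.png

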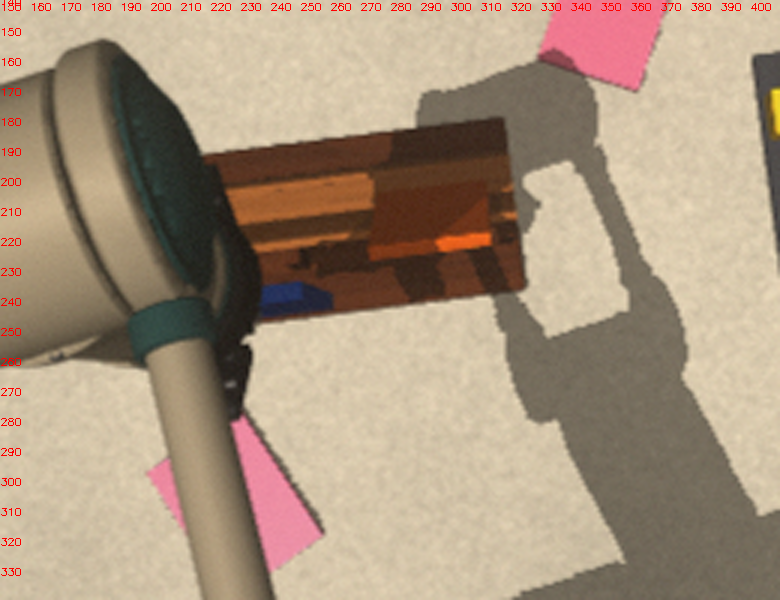

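```bash
python3 - <<'E'
from h import *
from rig import manip
import numpy as np
from scipy.spatial.transform import Rotation as Ro
d=pickle.load(open("d0.pkl","rb"))["side"]
s=manip.get_state();q=s["ee_rot"];R=Ro.from_quat([q[1],q[2],q[3],q[0]]).as_matrix();p=s["position"]
# tool y ~ plate x ; tool x ~ +-plate y
print(R.round(3))
yv=R[:,0]*np.sign(R[1,0]); 
for top,lab in((-.030,"top"),(.080,"bot")):
  for dx in(-.005,.005):
    X=p+R[:,2]*top+yv*.04+R[:,1]*dx*np.sign(R[0,1])
    c=np.array(d["R"])@X+d["t"];print(lab,dx,(c[0]/c[2]*d["fx"]+d["cx"]).round(1),(c[1]/c[2]*d["fy"]+d["cy"]).round(1))
E
```

```text
[[-0.109  0.994  0.   ]
 [ 0.994  0.109 -0.001]
 [-0.001  0.    -1.   ]]
top -0.005 362.7 176.8
top 0.005 355.9 176.4
bot -0.005 357.8 228.9
bot 0.005 351.9 228.5
```

The plate hangs upright, and its bottom corners appear within about 1–2 px of where the held pose predicts. The orange and grey plates haven't moved. Next I carry it above the slot.

>>> {"method": "move_arm", "body": {
  "series": [
    [[0.0101,-0.0271,-0.0014,0,0,-0.0008,0.0],[0.0101,-0.0271,-0.0014,0,0,-0.0008,0.0],[0.0101,-0.0271,-0.0014,0,0,-0.0008,0.0],[0.0101,-0.0271,-0.0014,0,0,-0.0008,0.0],[0.0101,-0.0271,-0.0014,0,0,-0.0008,0.0],[0.0101,-0.0271,-0.0014,0,0,-0.0008,0.0],[0.0101,-0.0271,-0.0014,0,0,-0.0008,0.0],[0.0101,-0.0271,-0.0014,0,0,-0.0008,0.0],[0.0101,-0.0271,-0.0014,0,0,-0.0008,0.0],[0.0101,-0.0271,-0.0014,0,0,-0.0008,0.0],[0.0101,-0.0271,-0.0014,0,0,-0.0008,0.0],[0.0101,-0.0271,-0.0014,0,0,-0.0008,0.0],[0.0101,-0.0271,-0.0014,0,0,-0.0008,0.0],[0.0101,-0.0271,-0.0014,0,0,-0.0008,0.0],[0.0101,-0.0271,-0.0014,0,0,-0.0008,0.0],[0,0,0,0,0,0,0],[0,0,0,0,0,0,0],[0,0,0,0,0,0,0]]
  ]
}}

```text
clock: 6.93
position: [0.5913, -0.1915, 0.2515]
ee_rot: [0.0, 0.672, 0.741, 0.001]
contact_force: [-0.3, 0.5, -1.0]
width: 0.0093
```

```bash
python3 -c "
from st import *
show([.592,-.193,.16],5.5,0)
from pic import *
grab('side',270,50,130,130,4,'p7.png')
grab('top',360,100,160,130,5,'p8.png')"
```

```text
t 6.93 pos [ 0.5913 -0.1915  0.2515] w 0.0093 F [-0.3  0.5 -1. ] q [-0.43  0.34  1.39  0.    1.41 -0.52]
dpos [ 0.0007 -0.0015 -0.0915] drot [-0.001   0.0021 -0.0012] a [ 0.  0. -1.]
```

View pics/p7.png

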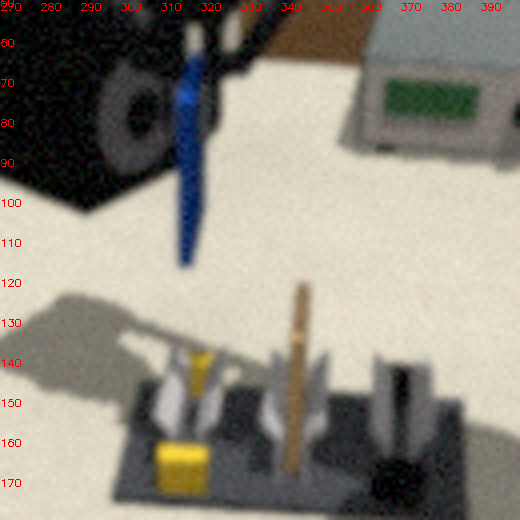

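View pics/p8.png

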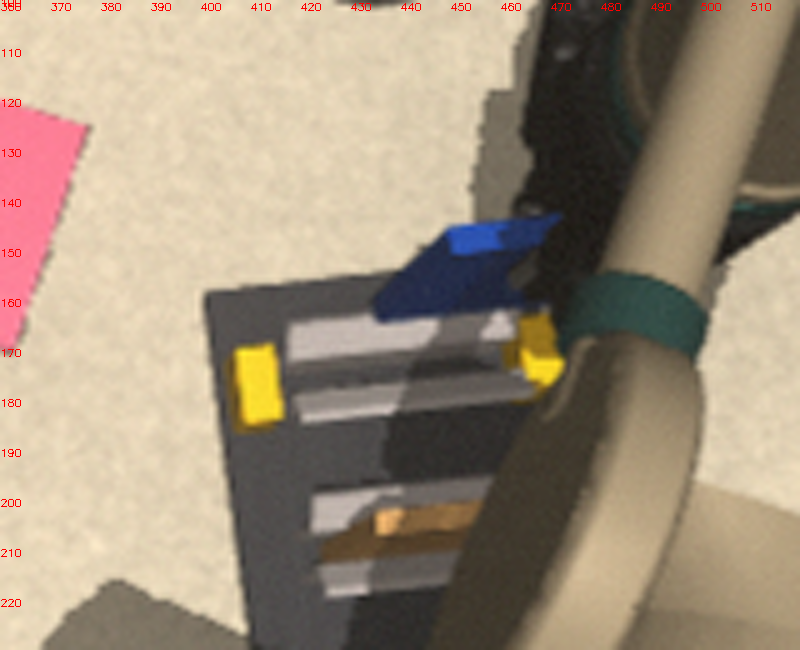

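```bash
python3 - <<'E'
from h import *
d=pickle.load(open("d0.pkl","rb"));T,S=d["top"],d["side"]
y=np.radians(5.6);xv=np.array([np.cos(y),np.sin(y),0]);yv=np.array([-np.sin(y),np.cos(y),0])
p=np.array([.5913,-.1915,.2515])
X=p+[0,0,-.08]-xv*.005+yv*.04
print("pred",X)
print("top ray z=.1715",plane(T,(374/5-.5+360,320/5-.5+100),.1715))
print("tri",tri(T,(374/5-.5+360,320/5-.5+100),S,(192/4-.5+270,267/4-.5+50)))
for Y,n in((X,"front"),(X+xv*.01,"rear"),(X+[0,0,.11],"ftop")):
  for c in(S,T):
    k=np.array(c["R"])@Y+c["t"];print(n,(k[0]/k[2]*c["fx"]+c["cx"]).round(1),(k[1]/k[2]*c["fy"]+c["cy"]).round(1))
E
```

```text
pred [ 0.58242055 -0.15217882  0.1715    ]
top ray z=.1715 [ 0.58426664 -0.15097645  0.1715    ]
tri (array([ 0.58494387, -0.15079297,  0.17206731]), np.float64(0.0015774287442525453))
front 318.9 116.4
front 435.0 164.4
rear 315.0 116.2
rear 434.2 159.3
ftop 318.7 74.6
ftop 450.2 149.9
```

>>> {"method": "move_arm", "body": {
  "series": [
    [[-0.0007,-0.0015,-0.02,0,0,0,0],[-0.0006,-0.001,-0.02,0,0,0,0],[0,0,-0.02,0,0,0,0],[0,0,-0.02,0,0,0,0],[0,0,-0.012,0,0,-0.001,0],[0,0,0,0,0,0,0],[0,0,0,0,0,0,0]]
  ]
}}

```text
clock: 7.62
position: [0.5909, -0.1941, 0.1594]
ee_rot: [0.001, 0.672, 0.741, 0.001]
contact_force: [-1.0, 0.3, -0.4]
width: 0.0092
```

```bash
python3 -c "
from st import *
show([.590,-.194,.09],5.5,0)
from pic import *
grab('side',280,90,120,100,6,'p9.png')
grab('top',390,130,100,80,8,'p10.png')"
```

```text
t 7.62 pos [ 0.5909 -0.1941  0.1594] w 0.0092 F [-1.   0.3 -0.4] q [-0.43  0.4   1.53  0.    1.21 -0.53]
dpos [-0.0009  0.0001 -0.0694] drot [-0.0005  0.002  -0.0012] a [ 0.  0. -1.]
```

View pics/p9.png

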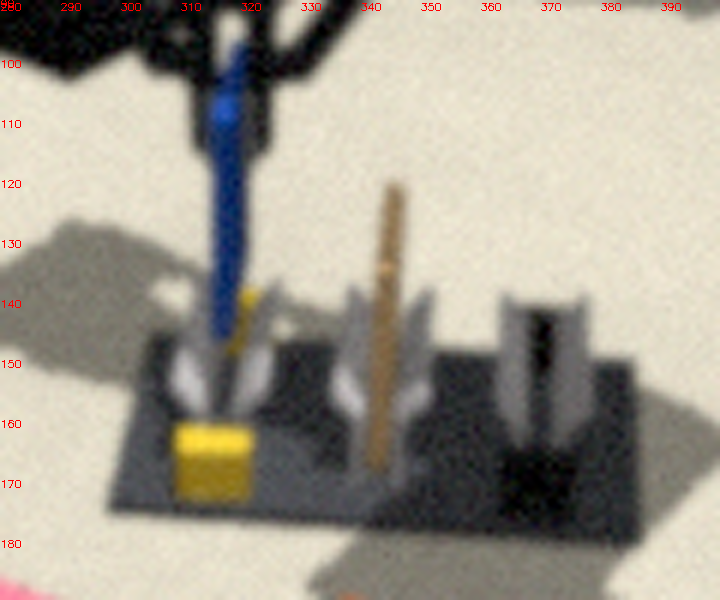

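View pics/p10.png

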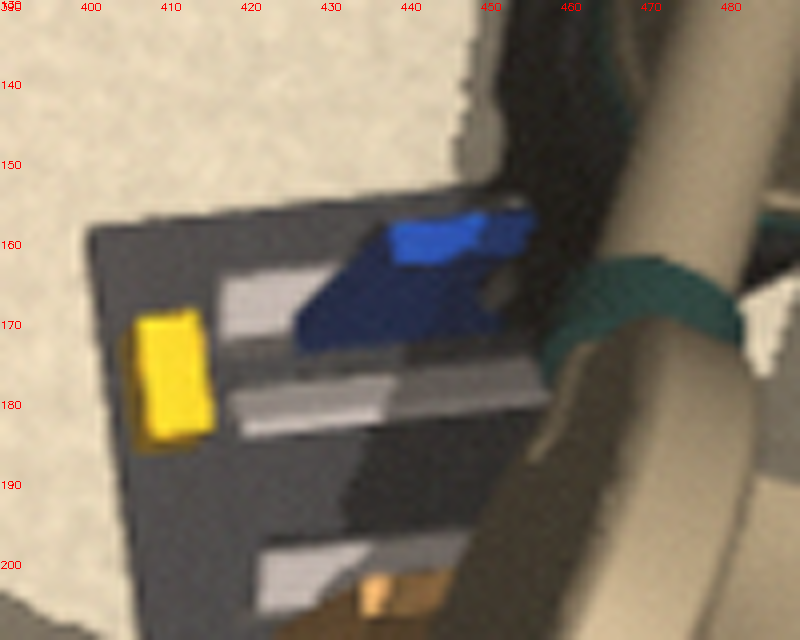

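```bash
python3 - <<'E'
from h import *
d=pickle.load(open("d0.pkl","rb"));T,S=d["top"],d["side"]
y=np.radians(5.5);xv=np.array([np.cos(y),np.sin(y),0]);yv=np.array([-np.sin(y),np.cos(y),0])
a=(297/8-.5+390,352/8-.5+130)
for P in(plane(T,a,.0794),tri(T,a,S,(235/6-.5+280,338/6-.5+90))[0]):
    c=P+xv*.005-yv*.04; e=c-[.5918,-.193,0]
    print(P.round(4),"bottom centre",c.round(4),"err across",(e@xv).round(4),"along",(e@yv).round(4))
E
```

```text
[ 0.5836 -0.1558  0.0794] bottom centre [ 0.5924 -0.1951  0.0794] err across 0.0004 along -0.0022
[ 0.5838 -0.1557  0.0799] bottom centre [ 0.5926 -0.195   0.0799] err across 0.0006 along -0.0021
```

The error is 0.5 mm across and 2 mm along the slot. Next I lower into the slot.

>>> {"method": "move_arm", "body": {
  "series": [
    [[-0.0005,0.001,-0.008,0,0,0,0],[0,0.001,-0.008,0,0,0,0],[0,0,-0.008,0,0,0,0],[0,0,-0.008,0,0,0,0],[0,0,-0.008,0,0,0,0],[0,0,-0.008,0,0,0,0],[0,0,-0.006,0,0,0,0],[0,0,0,0,0,0,0],[0,0,0,0,0,0,0]]
  ]
}}

```text
clock: 8.47
position: [0.5908, -0.1934, 0.1048]
ee_rot: [0.001, 0.672, 0.74, 0.001]
contact_force: [0.0, -0.1, -1.0]
width: 0.0093
```

```bash
python3 -c "
from st import *
show([.5903,-.192,.09],5.5,0)"
```

```text
t 8.47 pos [ 0.5908 -0.1934  0.1048] w 0.0093 F [ 0.  -0.1 -1. ] q [-0.43  0.44  1.6   0.    1.09 -0.53]
dpos [-0.0005  0.0014 -0.0148] drot [-0.0004  0.002   0.0001] a [ 0.  0. -1.]
```

No contact with the walls. I go down the rest in small steps.

>>> {"method": "move_arm", "body": {
  "series": [
    [[0,0,-0.004,0,0,0,0],[0,0,-0.003,0,0,0,0],[0,0,-0.003,0,0,0,0],[0,0,-0.002,0,0,0,0],[0,0,-0.001,0,0,0,0],[0,0,0,0,0,0,0]]
  ]
}}

```text
clock: 8.97
position: [0.5908, -0.1933, 0.0921]
ee_rot: [0.001, 0.672, 0.74, 0.001]
contact_force: [-0.6, 0.9, -0.7]
width: 0.0096
```

```bash
python3 -c "
from st import *
show([.5903,-.192,.09],5.5,0)"
```

```text
t 8.97 pos [ 0.5908 -0.1933  0.0921] w 0.0096 F [-0.6  0.9 -0.7] q [-0.43  0.46  1.62  0.    1.06 -0.53]
dpos [-0.0005  0.0013 -0.0021] drot [-0.0002  0.0024  0.0001] a [ 0.  0. -1.]
```

>>> {"method": "move_arm", "body": {
  "series": [
    [[0,0,-0.001,0,0,0,0],[0,0,-0.001,0,0,0,0],[0,0,-0.001,0,0,0,0],[0,0,0,0,0,0,0]]
  ]
}}

```text
clock: 9.3
position: [0.5913, -0.1935, 0.0914]
ee_rot: [0.002, 0.672, 0.74, 0.001]
contact_force: [-2.2, -0.4, 7.5]
width: 0.0092
```

```bash
python3 -c "
from st import *
show([.5903,-.192,.09],5.5,0)
from pic import *
grab('side',280,90,120,100,6,'p11.png')
grab('top',390,130,100,80,8,'p12.png')"
```

```text
t 9.3 pos [ 0.5913 -0.1935  0.0914] w 0.0092 F [-2.2 -0.4  7.5] q [-0.43  0.46  1.62  0.    1.06 -0.53]
dpos [-0.001   0.0015 -0.0014] drot [ 0.0008  0.0043 -0.    ] a [ 0.  0. -1.]
```

View pics/p11.png

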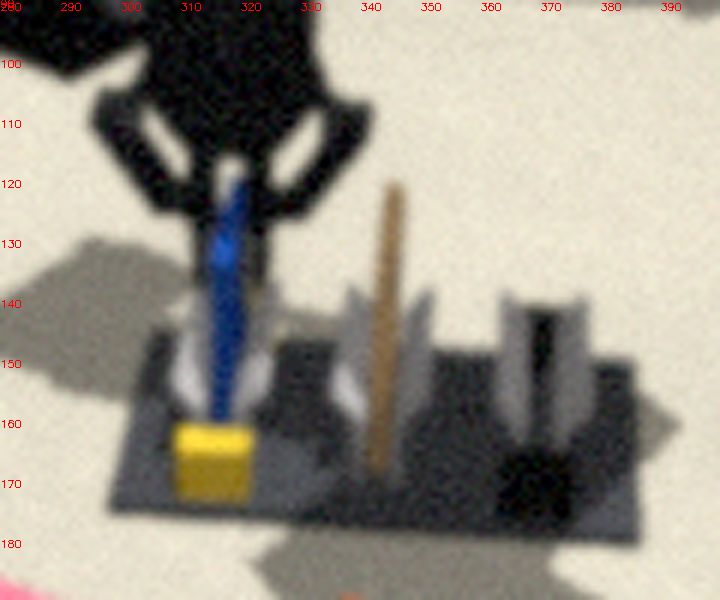

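View pics/p12.png

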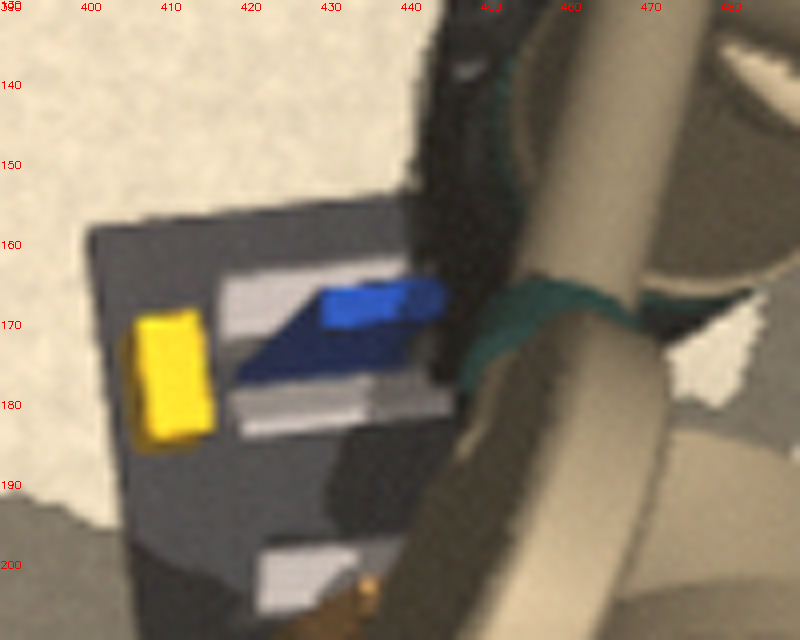

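The plate is in the yellow slot. Upward force rose to 7.5 N at TCP z 0.091, against 0.090 predicted for the floor, so it is seated. I hold briefly, then release with a small opening to stay clear of the plywood plate, and lift away.

>>> {"method": "move_arm", "body": {
  "series": [
    [[0,0,0,0,0,0,0],[0,0,0,0,0,0,0],[0,0,0,0,0,0,0.014],[0,0,0,0,0,0,0.02],[0,0,0,0,0,0,0.03],[0,0,0,0,0,0,0.036],[0,0,0,0,0,0,0.036],[0,0,0,0,0,0,0.036]]
  ]
}}

```text
clock: 10.07
position: [0.5909, -0.1934, 0.0892]
ee_rot: [0.001, 0.672, 0.74, 0.001]
contact_force: [-1.5, 0.1, 0.2]
width: 0.0362
```

```bash
python3 -c "
from st import *
show([.5903,-.192,.09],5.5,0)
from pic import *
grab('side',280,90,120,100,6,'p13.png')"
```

```text
t 10.07 pos [ 0.5909 -0.1934  0.0892] w 0.0362 F [-1.5  0.1  0.2] q [-0.43  0.46  1.62  0.    1.06 -0.53]
dpos [-0.0006  0.0014  0.0008] drot [-0.0001  0.0026  0.0001] a [ 0.  0. -1.]
```

View pics/p13.png

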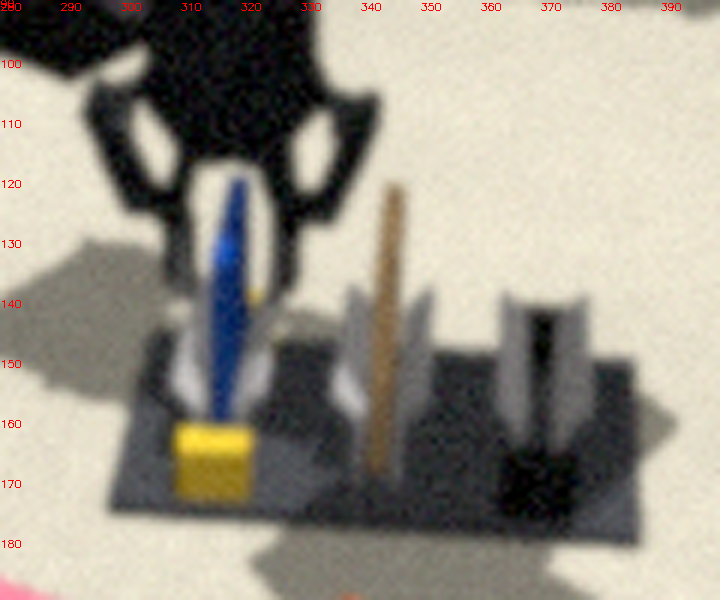

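Both fingers are clear of the plate, which stands upright in the slot. Now I lift straight up.

>>> {"method": "move_arm", "body": {
  "series": [
    [[0,0,0.01,0,0,0,0.036],[0,0,0.015,0,0,0,0.036],[0,0,0.02,0,0,0,0.036],[0,0,0.025,0,0,0,0.036],[0,0,0.03,0,0,0,0.036],[0,0,0.03,0,0,0,0.036],[-0.02,0,0.03,0,0,0,0.036],[-0.035,0,0.02,0,0,0,0.036],[-0.035,0,0.01,0,0,0,0.036],[-0.035,0,0.0,0,0,0,0.036],[-0.035,0,0.0,0,0,0,0.036],[-0.035,0,0.0,0,0,0,0.036],[0,0,0,0,0,0,0.036],[0,0,0,0,0,0,0.036]]
  ]
}}

```text
clock: 11.28
position: [0.3947, -0.1932, 0.2806]
ee_rot: [0.002, 0.673, 0.74, 0.001]
contact_force: [0.8, 0.1, -0.4]
width: 0.0358
```

```bash
python3 -c "
from st import *
show([.5903,-.192,.09],5.5,0)
from pic import *
grab('side',270,90,130,180,3,'p15.png')
grab('top',390,130,100,80,8,'p16.png')"
```

```text
t 11.28 pos [ 0.3947 -0.1932  0.2806] w 0.0358 F [ 0.8  0.1 -0.4] q [-0.62  0.04  1.7   0.    1.39 -0.71]
dpos [ 0.1956  0.0012 -0.1906] drot [0.0012 0.0047 0.0017] a [ 0.  0. -1.]
```

View pics/p15.png

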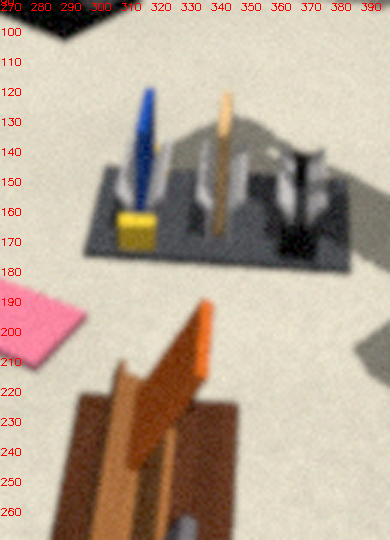

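View pics/p16.png

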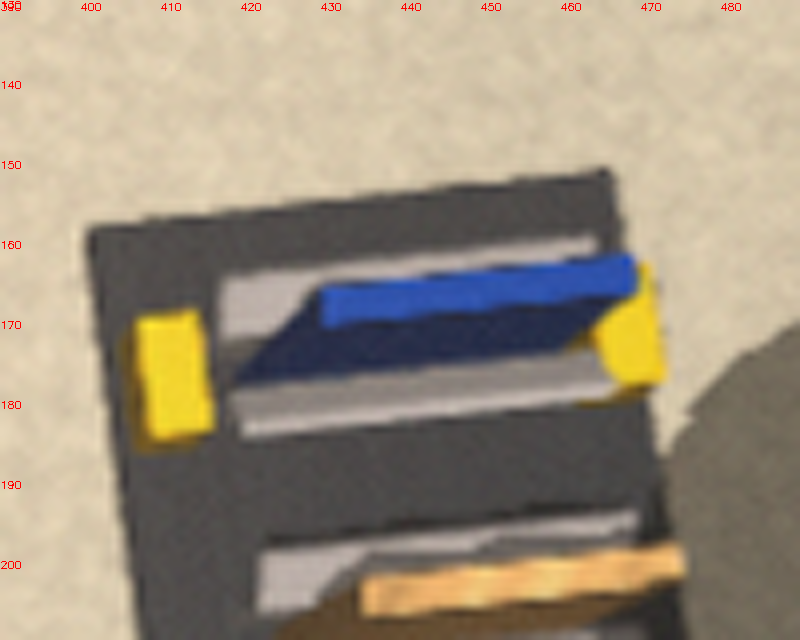

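```bash
python3 - <<'E'
from h import *
d=pickle.load(open("d0.pkl","rb"));T=d["top"]
q=lambda x,y:(x/8-.5+390,y/8-.5+130)
P=[plane(T,q(*k),.12) for k in((320,288),(633,256),(324,327),(637,295))]
c=np.mean(P,0);v=P[0]-P[1];print("top centre",c.round(4),"off slot",(c-[.5918,-.193,.12]).round(4),"w",np.linalg.norm(v).round(4),"yaw",np.degrees(np.arctan2(-v[0],v[1])).round(1))
from rig import manip
manip.sign_off();print(manip.get_state()["clock"])
E
```

```text
top centre [ 0.5903 -0.1929  0.12  ] off slot [-0.0015  0.0001  0.    ] w 0.0789 yaw 5.1
the job is handed in; nothing more can be done
the job is handed in; nothing more can be done
```

The blue plate is standing upright in the yellow-ended slot, short edge down, and the job is handed in. It took about 11 s of robot time; the sign-off gives no verdict.

- **Pick:** I gripped it about 22 mm below its top along its 25° lean, drew it out of the easel along the same line and turned it upright.
- **Place:** I lowered it until the slot floor pushed back with 7.5 N. That happened at TCP height 0.091 m, against 0.090 m predicted for the floor. I then opened the fingers only 36 mm and lifted away.

**Last checks:**
- **Blue plate:** the final top view puts its top centre 1.5 mm across the slot and 0.1 mm along it from the slot's middle. Its yaw is 5.1° against about 5.5° for the slot, so it is close to upright. Its lower edge is hidden in the slot, so the seating depth comes from the force and height readings only.
- **Other plates:** the last side view shows the orange plate where it started. Only the top of the grey plate is in that picture; it looked unmoved. I did not measure either one's shift in numbers.
- **Robot:** the arm is clear, and the force readings are near zero.

None of the checks failed. The only disagreement was that the held plate's lower edge appeared about 2 mm off its predicted position, which I corrected for before lowering.

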